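# Lean the dry cutting board against the splashback and chock its foot with the pot

### The job

The cutting board in the plate rack is dry: lift it out and stand it on its lower short edge on the granite, leaning back squarely against the tiled splashback under the window, with its foot about four centimetres out from the tiles so that it leans at a safe angle. Bring the lidded pot, upright, up against the foot of the board, its body touching it near the middle and its handles turned along the wall, so that the board cannot skid away on the polished granite; the lid stays on the pot. Set the board down gently, and leave everything else where it is.

Things in the scene. Friction and masses are not known exactly. Their poses are not given: they have to be found in the camera images.
- board_center (a point): Dark wooden cutting board, 200 mm tall, 140 wide, 15 thick, 0.25 to 0.4 kg, hanging hole in one upper corner, thin groove on both faces; starts upright in the plate rack. This is its very centre. Axes: x along its width, y square to its faces, z up along its 200 mm length. Its free upper edge can be pinched across the thickness from above.
- board_foot (a point): Centre of the board's lower short edge (its foot), 100 mm below board_center along the board's z. Axes as board_center.
- board_top (a point): Centre of the board's upper short edge, 100 mm above board_center along the board's z. Axes as board_center.
- rack: Wooden plate rack, fixed. Origin: centre of its underside. 130 mm along its x, 200 along its y. Two rails along y (at x = +-45 mm, tops 24 mm high) carry upright 8 mm dowels at y = 0, +-25, +-50, +-75 mm, tops 96 mm high. The board stands across the rack on the rails, between the dowels at y = 0 and -25 mm (17 mm free); lift it 75 mm straight up to clear them.
- pot_center (a point): Straight-sided aluminium pot, outer radius 75 mm, 80 mm tall without lid, 0.7 to 0.95 kg with it. This point is on its axis, 40 mm above its underside; z up, y towards one of its two handles. It slides on the granite under a sideways push of about 3 to 8 N; pushed low on its side by two spread fingers it keeps its course.
- pot_rim (a point): Centre of the pot's rim, on its axis, 80 mm above its underside; axes as pot_center. The two loop handles (10 mm bar) are on its own +y and -y sides, 55 to 69 mm above the underside, 64 mm wide, reaching 110 mm from the axis, with a 25 mm gap between bar and pot.
- lid_seat (a point): The pot's loose lid: the point on its axis at the height of the rim it sits on. Lid 155 mm across, 0.18 kg, with a black knob whose top is 40 mm above the rim (120 mm above the worktop). Lifting the knob lifts only the lid.
- wall: Low splashback on the right, white tiles, solid, fixed. Origin at the foot of the tiled face, at worktop height; x along the wall (face plain and free 300 mm either way), y square out of the tiles to the worktop. Tiles end 130 mm up in a flat deep sill; the taller board leans on that edge and stands out above the sill. Lower back edge 42 mm out = board 18 degrees from upright.
- plate_low: Lower of two stacked blue melamine plates, 200 mm across, 17 mm high; origin at the centre of its underside. To be left alone.
- plate_high: Upper of the two stacked plates, same size; origin at the centre of its underside. To be left alone.
- squeezer: Yellow hard plastic lemon squeezer with a green pivoting lever, about 230 mm long, up to 180 mm high with the lever raised; origin under the middle of its cup, handles to its own -x. To be left alone.
- spoon_rest: Oblong wooden spoon rest, 240 x 85 x 20 mm, origin at the centre of its underside. To be left alone.
- spoon: Wooden spoon, 200 mm long, lying in the spoon rest. To be left alone.
- saucer: Green melamine saucer, 140 mm across, 10 mm thick, standing on edge in the same plate rack, 75 mm from the board; top about 155 mm above the worktop; origin near its lower edge, on the rails. To be left alone.
- olive_jar: Green glass jar with a brass lid, 70 mm across, 120 mm tall, origin at the centre of its underside. To be left alone. (The granite worktop is at z = 0; friction on it about 0.5 to 0.7.)
Things that resemble listed ones, but are neither listed nor needed, are in the scene too. Leave any blue look-alike of the part that bears lid_seat alone.

How it is judged (in metres and radians):
At the end, for the whole second after the job is handed in: Board foot on the worktop, leaning on the splashback 8 to 30 degrees from upright, foot centre 22 to 85 mm from the tiles, square within 8.5 degrees; pot upright, axis within 90 mm of the foot centre (81 if touching), handles within 50 degrees of the wall, lid seated; at rest (angle between board_center's own z axis and vertical between 0.14 and 0.52 rad and height (world z) of board_foot below 0.01 m and y of board_foot in the frame of wall between 0.022 and 0.085 m and y of board_top in the frame of wall below 0.01 m and angle between the x axis of board_center and the x axis of wall, either way round below 0.15 rad and contact force between board and wall above 0.05 N and horizontal distance between pot_center and board_foot below 0.09 m and height (world z) of pot_center below 0.045 m and angle between pot_center's own z axis and vertical below 0.06 rad and angle between the y axis of pot_center and the x axis of wall, either way round below 0.9 rad and distance between lid_seat and pot_rim below 0.01 m and linear speed of each of board, pot below 0.02 m/s).
It fails at once if a thing to be left alone was moved more than 30 mm (distance of any of plate_low, plate_high, squeezer, spoon_rest, spoon, saucer, olive_jar from where it was at the start of the episode above 0.03 m).
It fails at once if the lid came off the pot (distance between lid_seat and pot_rim above 0.03 m).
It fails at once if the board was let go in the air and dropped (no finger on it while its foot is over 35 mm above the worktop) (contact force between board and the fingers below 0.05 N and height (world z) of board_foot above 0.035 m).
It fails at once if the board was slammed against the splashback (over 40 N) (contact force between board and wall above 40 N).
It also fails if it takes over 64 s, if anything falls off the work surface, if the arm or the gripper's body presses on something with over 40 N, if the wrist force passes 120 N, or if a joint passes its speed limit or range.

### The arm

A 6-joint arm with a two-finger parallel gripper is mounted at the origin on the work surface. World frame = base frame: x ahead of the robot, y to its left, z up, the work surface at z = 0. Lengths are in mm, angles in rad, forces in N, time in s.
With the tool pointing down it reaches from about 425 to 950 mm from the base axis. Payload 14.7 kg.
Tool frame: the origin (TCP) lies on the mounting face of the last link; the fingertips stand 173 mm ahead of it and the grasp point (between the pads) lies 155 mm ahead of it; z points along the fingers, y is the line along which they close (so a half turn about z gives the same grasp; the last joint's range is limited). The gripper opens to 85 mm and grips with 20 to 120 N. Pads are 22 mm wide; open, the fingers measure 114 mm over their backs; the gripper's body (76 mm by 85 mm) begins 54 mm behind the grasp point. The pads swing forward as they close: fully open they stand 13 mm farther back than shut.
Start: joints at [-1.188, 0.48, 1.596, -0, 1.065, -0.047], TCP at [270.863, -590.87, 404.697] pointing down, gripper open.
Joint ranges: [-2.75, 2.75], [-0.82, 2.05], [0.23, 2.67], [-1.56, 4.7], [0.09, 2.69], [-2.92, 2.92]. Speed limits (rad/s): [1.89, 1.89, 2.39, 3.01, 3.01, 3.01].

### API

Orientations are given as a unit quaternion [x, y, z, w].
In Python, from cell import r gives the robot as it stands. The module is installed in compiled form; this text tells all that it offers.
- The arm moves only by the tool carry_out, never from a script. Its argument "motion" is one flat list of numbers, 7 for each row, row after row: the turn, a rotation vector about the tool's x, y, z in degrees, then the shift along the tool's x, y, z in mm, then the closure in counts, from 0 (fully open) to 255 (shut). In form: [wx, wy, wz, x, y, z, claw, wx, wy, wz, x, y, z, claw, ...]. A call has 1 to 20 rows; each row shifts and turns the commanded pose from where the row before left it, along the tool's axes as they then stand; what a row does not reach is not made up. A row lasts 1/10 s, in which the tool goes at most 50 mm and 8.59 degrees, less where a joint would pass 70% of its speed; a pose out of reach is approached as far as the arm can. A call with a gripper value outside its range is refused whole. The fingers move at their own pace and stop on an object; "squeeze" is the grip in N (left out, the last holds). Time passes only in rows, so rows that do not move let the fingers close. It gives the time, the measured TCP pose, the force, the opening and the grip force at its end, in the units of the state.
- r.get_obs(): the state, without advancing time (a new reading comes with each control period).
- r.snapshot(name): name is "side" or "top"; returns the picture (400x640x3 uint8, red, green, blue); there is no depth.
- r.camera_model(name): a dict with "mtx" (3x3 intrinsics, pixels), "extrinsics" (4x4, takes a point from camera to world coordinates). Camera axes: x right, y down, z forward; pixel columns grow to the right and rows downward; lengths in mm; the calibration is good to about 2 mm. A picture is of the moment at which its call begins. camera_model takes no time and is no camera call.
- r.sign_off(): hands the job in; it is judged then, once.
The state is a dict: "clock": time; "joint_positions": joint angles; "joint_velocities": joint speeds; "joint_torque": joint torques, N m; "tcp_pos": TCP position; "ee_rot": TCP orientation; "ft_force": force on the tool from outside, world axes, zero at the start; "ft_torque": the same for the moment, N m; "finger_gap": finger opening in mm; "grasp_force": force on a finger pad.
Only numpy, scipy, OpenCV 4.12 (cv2) and the standard library are available. Lean on these libraries where they do the work, as an engineer would, in place of code of your own. Each camera call takes 0.05 s, during which the arm holds its last target. There are 200 camera calls.

## Working session

There is one attempt and no reset: what is moved stays moved. The work goes in short steps, Python scripts to look and compute and a tool call to move; the robot and the scene stay as the last step left them, time stands still between calls to the robot, and variables do not carry over. Pictures are saved under pics/ and viewed, at most 13 in all, crops included, and the job is handed in when it is done.

Besides the shell and the picture viewer there is one more tool, called after "Call:" as name(argument=value, ...), one argument or row to a line, values as JSON. carry_out: Moves the arm, as the interface text tells. Its arguments: {"type":"object","properties":{"motion":{"type":"array","items":{"type":"number"}},"squeeze":{"type":"number"}},"required":["motion"]}

```bash
mkdir -p pics
cat > h.py <<'E'
import numpy as np, cv2
from cell import r
def cam(n):
    m=r.camera_model(n); return np.array(m["mtx"]),np.array(m["extrinsics"])
def ray(n,u,v):
    K,T=cam(n); d=T[:3,:3]@np.linalg.solve(K,[u,v,1.]); return T[:3,3],d
def onz(n,u,v,z):
    o,d=ray(n,u,v); return o+d*(z-o[2])/d[2]
def proj(n,p):
    K,T=cam(n); q=K@(T[:3,:3].T@(np.asarray(p,float)-T[:3,3])); return q[:2]/q[2]
def tri(a,ua,b,ub):
    o1,d1=ray(a,*ua); o2,d2=ray(b,*ub)
    s=np.linalg.lstsq(np.c_[d1,-d2],o2-o1,rcond=None)[0]
    p,q=o1+d1*s[0],o2+d2*s[1]; return (p+q)/2,np.linalg.norm(p-q)
E
python3 - <<'E'
from h import *
for n in("side","top"):
    cv2.imwrite(f"pics/{n}0.png",r.snapshot(n)[:,:,::-1])
    K,T=cam(n);print(n,K.round(1).tolist(),T.round(3).tolist())
o=r.get_obs();print(o)
E
```

```text
side [[379.5, 0.0, 312.3], [0.0, 379.5, 198.8], [0.0, 0.0, 1.0]] [[-0.986, -0.124, 0.113, 408.877], [-0.167, 0.659, -0.734, 719.859], [0.016, -0.742, -0.67, 828.899], [0.0, 0.0, 0.0, 1.0]]
top [[518.4, 0.0, 317.0], [0.0, 518.4, 189.6], [0.0, 0.0, 1.0]] [[0.027, -0.989, 0.146, 335.869], [-0.999, -0.024, 0.022, -26.099], [-0.019, -0.146, -0.989, 1321.983], [0.0, 0.0, 0.0, 1.0]]
{'clock': 0.1, 'joint_positions': array([-1.18758625e+00,  4.80792371e-01,  1.59682331e+00,  2.51386588e-05,
        1.06509845e+00, -4.65613361e-02]), 'joint_velocities': array([ 0.00036906, -0.00159995, -0.00091048, -0.0001166 , -0.00025947,
       -0.00049834]), 'joint_torque': array([ 1.08952780e-03, -9.52255797e+01, -4.31043935e+01, -8.73044655e-05,
        5.28649252e-03,  1.66507039e-05]), 'tcp_pos': array([ 270.80787308, -590.69752087,  404.11673529]), 'ee_rot': array([ 9.77001918e-01,  2.13229779e-01, -8.31029758e-05, -5.54651762e-04]), 'ft_force': array([ 0.23347532, -0.60118511, -0.00607908]), 'ft_torque': array([ 0.06684559, -0.00147927, -0.00493833]), 'grasp_force': 0.0, 'finger_gap': 85.29651895364245}
```

View pics/side0.png

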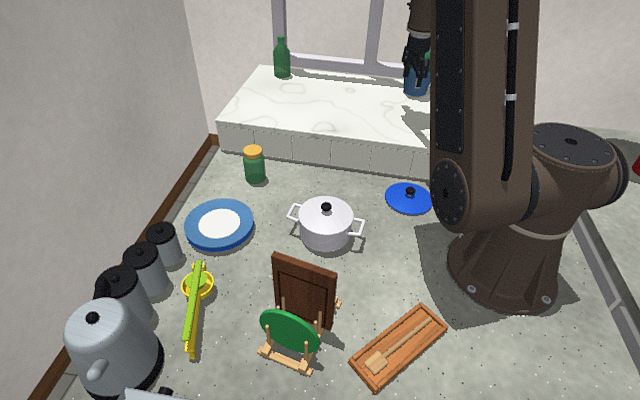

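View pics/top0.png

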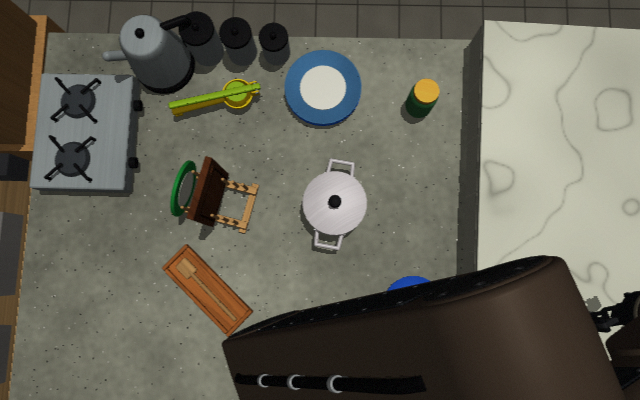

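The side view shows the board at about (305,290), behind the saucer (290,330), with the pot at (326,222) and the wall face between rows 130 and 175. In the top view the board's top edge is near (207,190), the pot knob is at (335,201) and the sill edge is near u=480.

Run:
```python
from h import *
t=cv2.imread("pics/top0.png");s=cv2.imread("pics/side0.png")
f=lambda im,x,y,w,h,k:cv2.resize(im[y:y+h,x:x+w],None,fx=k,fy=k,interpolation=cv2.INTER_CUBIC)
c=np.zeros((600,800,3),np.uint8)
c[:300,:400]=f(t,165,148,100,75,4); c[:300,400:]=f(s,250,245,100,75,4)
c[300:,:400]=f(t,290,150,100,75,4); c[300:,400:]=f(s,205,120,200,150,2)
cv2.imwrite("pics/c1.png",c)
for u,v in((335,201),):print("knob",onz("top",u,v,120),tri("top",(335,201),"side",(326,206)))
# wall: sill top edge z=130 and foot z=0
for (u,v) in((217,122),(290,135),(430,150)):print("sill side",onz("side",u,v,130))
for (u,v) in((218,150),(330,168),(425,179)):print("foot side",onz("side",u,v,0))
for (u,v) in((484,25),(478,250)):print("sill top",onz("top",u,v,130))
for (u,v) in((466,40),(457,260)):print("foot top",onz("top",u,v,0))
```

```text
knob [486.96889617 -41.82731947 120.        ] (array([487.75297752, -41.91748773, 112.98797121]), np.float64(0.19328646647269818))
sill side [ 923.51194128 -380.73406434  130.        ]
sill side [ 654.45436534 -348.11968844  130.        ]
sill side [ 192.09397655 -348.15238424  130.        ]
foot side [ 944.69788873 -393.04462865    0.        ]
foot side [ 514.00062501 -362.16142669    0.        ]
foot side [ 179.78600744 -362.18175874    0.        ]
sill top [ 924.34777547 -393.20614545  130.        ]
sill top [ 381.53185625 -368.85500794  130.        ]
foot top [ 945.04116691 -384.4871818     0.        ]
foot top [ 360.11354326 -353.27185279    0.        ]
```

View pics/c1.png

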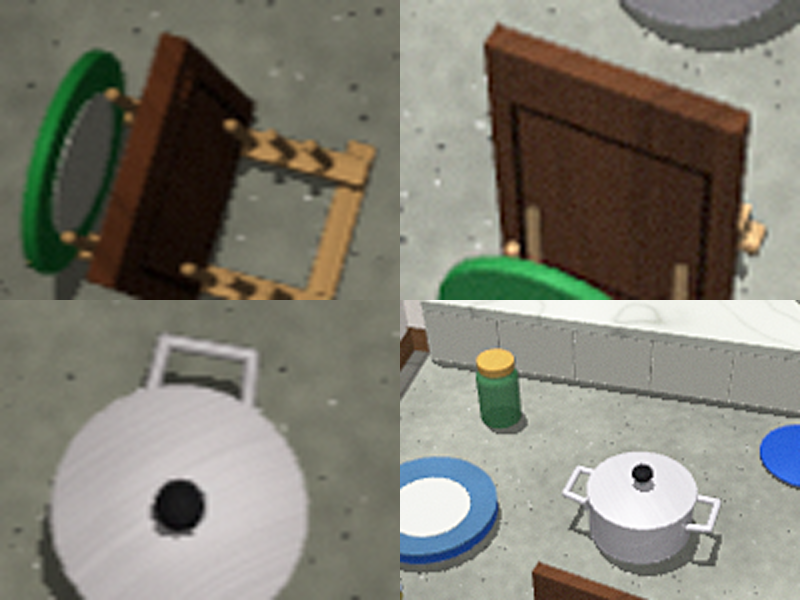

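The crops show the board's top face in the top view with corners near px (205.5,156.8), (212.5,158.5), (197.5,221) and (187,218). The pot handles lie nearly along the wall, and the wall's sill and foot lines run at about 7° in the side view.

Run:
```python
from h import *
t=cv2.imread("pics/top0.png");s=cv2.imread("pics/side0.png")
g=lambda im:cv2.GaussianBlur(cv2.cvtColor(im,cv2.COLOR_BGR2GRAY),(3,3),0).astype(float)
gs=g(s);gt=g(t)
def wline(name,G,pts,z,horiz):
    P=[]
    (u0,v0),(u1,v1)=pts
    for k in np.linspace(0,1,60):
        u,v=u0+k*(u1-u0),v0+k*(v1-v0)
        if horiz:
            w=np.arange(int(v)-5,int(v)+7);d=np.abs(G[w+1,int(u)]-G[w-1,int(u)]);P.append((int(u),w[d.argmax()]))
        else:
            w=np.arange(int(u)-6,int(u)+8);d=np.abs(G[int(v),w+1]-G[int(v),w-1]);P.append((w[d.argmax()],int(v)))
    W=np.array([onz(name,*p,z)[:2] for p in P])
    l=cv2.fitLine(W.astype(np.float32),cv2.DIST_HUBER,0,1,.01).ravel()
    sl=l[1]/l[0]; print(name,z,"slope deg",np.degrees(np.arctan(sl)).round(2),"y at 487:",(l[3]+sl*(487-l[2])).round(1))
wline("side",gs,((225,122),(400,139.5)),130,True)
wline("side",gs,((225,150),(400,174.5)),0,True)
wline("top",gt,((484,40),(478,245)),130,False)
wline("top",gt,((466,50),(458,245)),0,False)
# board top face corners at z=224
C=[(205.5,156.8),(212.5,158.5),(197.5,221),(187,218)]
W=np.array([onz("top",*c,224) for c in C]);print("board top",W.round(0).tolist(),W.mean(0).round(1))
S=[(250+92/4,245+25/4),(250+347/4,245+115/4)]  # near top edge of far-back? corners
for c in S:print("side corner",onz("side",*c,224).round(1))
print("tri L",tri("top",C[0],"side",S[0]),"tri R",tri("top",C[2],"side",S[1]))
# brown mask of board's top face
b,gg,rr=[t[...,i].astype(int) for i in range(3)]
m=((rr-b>35)&(rr>80)&(gg<rr*.62)).astype(np.uint8); m[:,:180]=0;m[:,225:]=0;m[:150]=0;m[230:]=0
c=max(cv2.findContours(m,0,1)[0],key=cv2.contourArea)
q=cv2.boxPoints(cv2.minAreaRect(c));print("mask box",q.round(1).tolist())
Q=np.array([onz("top",*p,224) for p in q]);print(Q.round(0).tolist(),Q.mean(0).round(1))
# pot handles, lid disc
for p in((341,162),(328,247.5)):print("handle end",onz("top",*p,62).round(1))
m=(t.min(2)>120)&(np.ptp(t,2)<40);
m=m.astype(np.uint8);m[:,:290]=0;m[:,380:]=0;m[:140]=0
c=max(cv2.findContours(cv2.morphologyEx(m,cv2.MORPH_OPEN,np.ones((15,15))),0,1)[0],key=cv2.contourArea)
(x,y),rad=cv2.minEnclosingCircle(c);print("lid",x,y,rad,onz("top",x,y,85).round(1))
h=cv2.cvtColor(s,cv2.COLOR_BGR2HSV);m=((h[...,0]>110)&(h[...,0]<130)&(h[...,1]>180)).astype(np.uint8)
c=max(cv2.findContours(m,0,1)[0],key=cv2.contourArea);x,y,w,hh=cv2.boundingRect(c)
print("blue lid",x,y,w,hh,[onz("side",*p,5).round(0).tolist() for p in((x,y+hh/2),(x+w,y+hh/2),(x+w/2,y+hh))])
print("jar foot",onz("side",256,183,0).round(0))
```

```text
side 130 slope deg -2.61 y at 487: -371.7
side 0 slope deg -2.92 y at 487: -357.8
top 130 slope deg -2.61 y at 487: -372.6
top 0 slope deg -2.69 y at 487: -356.3
board top [[564.0, 243.0, 224.0], [560.0, 227.0, 224.0], [424.0, 251.0, 224.0], [430.0, 274.0, 224.0]] [494.3 248.8 224. ]
side corner [563.6 231.3 224. ]
side corner [427.5 264.1 224. ]
tri L (array([561.16025943, 239.87061929, 234.68810205]), np.float64(0.4903920092008811)) tri R (array([426.35149255, 254.64423541, 211.20932937]), np.float64(3.1576892020326452))
mask box [[199.5, 169.5], [202.5, 166.5], [208.0, 172.0], [205.0, 175.0]]
[[535.0, 254.0, 224.0], [542.0, 248.0, 224.0], [530.0, 235.0, 224.0], [524.0, 241.0, 224.0]] [532.8 244.5 224. ]
handle end [591.9 -55.3  62. ]
handle end [380.6 -28.2  62. ]
lid 334.4588928222656 201.92019653320312 32.68755340576172 [489.1 -41.   85. ]
blue lid 385 183 47 31 [[315.0, -228.0, 5.0], [164.0, -256.0, 5.0], [241.0, -168.0, 5.0]]
jar foot [ 751. -232.    0.]
```

Call:
carry_out(
  motion=[0,0,-4,40,-2,-8,0,0,0,-4,45,-3,-8,0,0,0,-4,45,-3,-8,0,0,0,-4,45,-3,-8,0,0,0,-4,45,-3,-8,0,0,0,-4,45,-3,-8,0,0,0,-4,44,-3,-8,0,0,0,-4,44,-3,-8,0,0,0,-4,44,-3,-8,0,0,0,-4,44,-3,-8,0,0,0,-4,43,-3,0,0,0,0,-4,43,-3,0,0,0,0,-4,43,-3,0,0,0,0,-4,43,-3,0,0,0,0,-4,43,-3,0,0,0,0,-4,42,-3,0,0,0,0,-4,42,-3,0,0,0,0,-4,42,-3,0,0,0,0,-4,42,-3,0,0,0,0,0,0,0,0,0],
)

```text
clock: 2.1
tcp_pos: [603.8, 103.5, 484.4]
ee_rot: [0.636, 0.772, 0.0, -0.001]
ft_force: [0.7, -1.3, 0.2]
finger_gap: 85.3
grasp_force: 0.0
```

Run:
```python
from h import *
t=cv2.imread("pics/top0.png");s=cv2.imread("pics/side0.png")
f=lambda im,x,y,w,h,k:cv2.resize(im[y:y+h,x:x+w],None,fx=k,fy=k,interpolation=cv2.INTER_CUBIC)
c=np.zeros((600,800,3),np.uint8)
c[:,:400]=f(t,180,150,50,75,8); c[:,400:]=f(s,265,240,80,120,5)
cv2.imwrite("pics/c2.png",c)
gs=cv2.cvtColor(s,cv2.COLOR_BGR2GRAY)
for u in(270,330,390):
    v=int(proj("side",[0,0,0])[1]*0)
    for y in(-372,-357):
        pass
    p=[onz("side",u,vv,0)[1] for vv in range(145,185)]
    print(u,[(vv,int(q),int(gs[vv,u])) for vv,q in zip(range(145,185),p) if -390<q<-340])
```

```text
270 [(157, -386, 110), (158, -380, 93), (159, -374, 87), (160, -368, 171), (161, -362, 181), (162, -356, 178), (163, -350, 174), (164, -344, 175)]
330 [(164, -385, 143), (165, -379, 117), (166, -373, 92), (167, -368, 81), (168, -362, 74), (169, -356, 152), (170, -350, 166), (171, -344, 166)]
390 [(171, -385, 145), (172, -379, 148), (173, -373, 175), (174, -367, 127), (175, -361, 81), (176, -356, 80), (177, -350, 152), (178, -344, 168)]
```

View pics/c2.png

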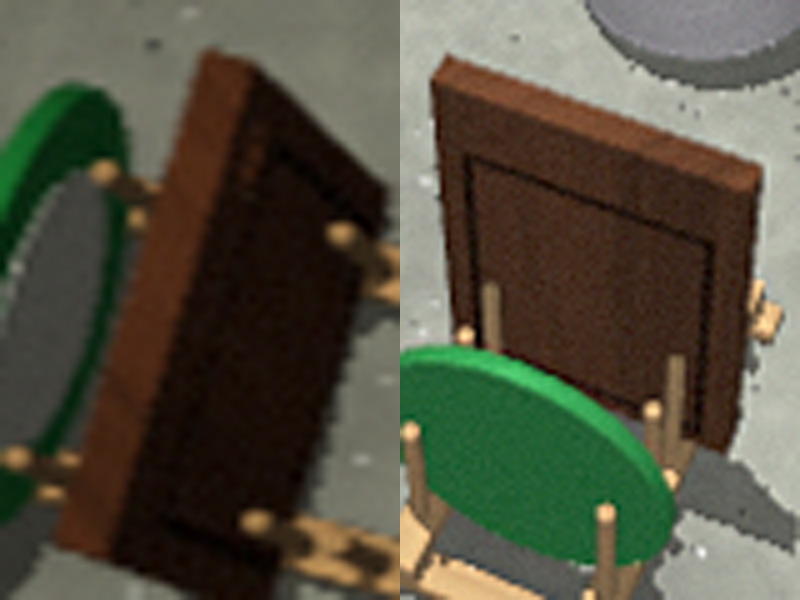

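The enlarged crops put the top-face corners at px (205.9,156), (211.6,158.1), (194.8,220) and (187.3,218.1) in the top view. In the side view they are at (272,255.6), (274.4,251), (337.4,273) and (336,278).

```bash
cat >> h.py <<'E'
from scipy.spatial.transform import Rotation as Ro
def plan(p,Rt):
    "turn (deg, tool) first, then shift in the new tool frame"
    o=r.get_obs();R0=Ro.from_quat(o["ee_rot"]);w=(R0.inv()*Rt).as_rotvec(degrees=True)
    print("turn",w.round(2),"shift",Rt.inv().apply(np.asarray(p)-o["tcp_pos"]).round(1),"tcp",o["tcp_pos"].round(1),"clock",round(o["clock"],2))
def Rzy(z,y):
    z=np.array(z,float);z/=np.linalg.norm(z);y=np.array(y,float);y-=z*(y@z);y/=np.linalg.norm(y)
    return Ro.from_matrix(np.c_[np.cross(y,z),y,z])
E
python3 - <<'E'
from h import *
T=[(205.9,156),(211.6,158.1),(194.8,220),(187.3,218.1)];S=[(272,255.6),(274.4,251),(337.4,273),(336,278)]
A=np.array([onz("top",*c,224) for c in T]);B=np.array([onz("side",*c,224) for c in S])
for M in(A,B):
    d=(M[0]+M[1]-M[2]-M[3]);print(M[:,:2].round(0).tolist(),M.mean(0).round(1),"ang",np.degrees(np.arctan2(d[1],d[0])).round(2))
for a,b in zip(T,S):print(tri("top",a,"side",b))
c=(A.mean(0)+B.mean(0))/2
a=np.radians(-14.0)
for z in (484,369):plan([c[0],c[1],z],Rzy([0,0,-1],[-np.sin(a),np.cos(a),0]))
E
```

```text
[[565.0, 242.0], [561.0, 229.0], [426.0, 257.0], [429.0, 274.0]] [495.4 250.5 224. ] ang -12.52
[[563.0, 243.0], [561.0, 230.0], [426.0, 262.0], [428.0, 274.0]] [494.5 252.3 224. ] ang -13.28
(array([564.36986873, 241.86050453, 223.03117747]), np.float64(2.4504600362126445))
(array([561.24443743, 229.28683692, 222.99767738]), np.float64(0.03814860944444012))
(array([426.37557176, 258.57671369, 219.29992372]), np.float64(0.5141718217171627))
(array([428.60274054, 273.88271367, 223.41979055]), np.float64(1.6608289873001747))
turn [ 1.000e-02 -1.000e-01 -6.501e+01] shift [141.4 117.2   0.4] tcp [603.8 103.5 484.4] clock 2.1
turn [ 1.000e-02 -1.000e-01 -6.501e+01] shift [141.4 117.2 115.4] tcp [603.8 103.5 484.4] clock 2.1
```

Call:
carry_out(
  motion=[0,0,-6,0,0,0,0,0,0,-6,0,0,0,0,0,0,-6,0,0,0,0,0,0,-6,0,0,0,0,0,0,-6,0,0,0,0,0,0,-6,0,0,0,0,0,0,-6,0,0,0,0,0,0,-6,0,0,0,0,0,0,-6,0,0,0,0,0,0,-6,0,0,0,0,0,0,-6,0,0,0,0,0,0,0,28,24,0,0,0,0,0,28,24,0,0,0,0,0,28,24,0,0,0,0,0,28,24,0,0,0,0,0,27,23.5,0,0,0,0,0,0,0,20,0,0,0,0,0,0,20,0,0,0,0,0,0,0,0],
  squeeze=40,
)

```text
clock: 4.0
tcp_pos: [496.5, 247.3, 442.4]
ee_rot: [0.116, 0.993, -0.001, -0.002]
ft_force: [-0.4, 0.8, -0.2]
finger_gap: 85.3
grasp_force: 0.0
```

Run:
```python
from h import *
a=np.radians(-13.0)
plan([495,251.4,361],Rzy([0,0,-1],[-np.sin(a),np.cos(a),0])); print(r.get_obs()["joint_positions"].round(2))
c=np.zeros((400,800,3),np.uint8)
s=r.snapshot("side")[:,:,::-1];t=r.snapshot("top")[:,:,::-1]
c[:,:400]=cv2.resize(s[180:380,210:410],(400,400));c[:,400:]=cv2.resize(t[90:290,120:320],(400,400));cv2.imwrite("pics/c3.png",c)
```

```text
turn [-0.15 -0.19 -0.36] shift [ 2.3  3.7 81.4] tcp [496.5 247.3 442.4] clock 4.0
[ 0.41  0.31  1.77 -0.    1.07 -0.93]
```

View pics/c3.png

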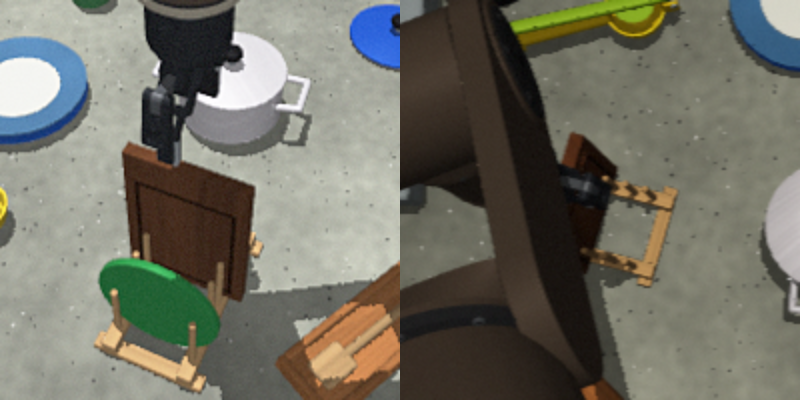

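The gripper hangs above the board's top edge with its fingers on either side (side crop about (165,130)), and the path down is clear.

Call:
carry_out(
  motion=[0,0,0,1,2,15,0,0,0,0,1,1.7,20,0,0,0,0,0,0,20,0,0,0,0,0,0,15,0,0,0,0,0,0,11,0,0,0,0,0,0,0,0,0,0,0,0,0,0,120,0,0,0,0,0,0,255,0,0,0,0,0,0,255,0,0,0,0,0,0,255,0,0,0,0,0,0,255,0,0,0,0,0,0,255,0,0,0,0,0,0,255,0,0,0,0,0,0,255],
  squeeze=40,
)

```text
clock: 5.5
tcp_pos: [496.3, 251.8, 364.1]
ee_rot: [0.116, 0.993, 0.0, 0.0]
ft_force: [-1.7, 0.4, 6.8]
finger_gap: 14.7
grasp_force: 40.0
```

Call:
carry_out(
  motion=[0,0,0,0,0,-4,255,0,0,0,0,0,-6,255,0,0,0,0,0,-10,255,0,0,0,0,0,-10,255,0,0,0,0,0,-15,255,0,0,0,0,0,-15,255,0,0,0,0,0,-20,255,0,0,0,0,0,-20,255,0,0,0,0,0,-20,255,0,0,0,0,0,-10,255,0,0,0,0,0,0,255],
  squeeze=60,
)

```text
clock: 6.6
tcp_pos: [496.3, 251.7, 495.3]
ee_rot: [0.116, 0.993, 0.001, 0.001]
ft_force: [-0.1, -0.3, -2.5]
finger_gap: 14.3
grasp_force: 58.7
```

```bash
cat >> h.py <<'E'
al=np.radians(-2.65); n=np.array([-np.sin(al),np.cos(al),0]); tw=np.array([np.cos(al),np.sin(al),0]); Z=np.array([0,0,1.])
W0=np.array([487,-372.,0])
def boardtcp(s,out,lean,fz):
    th=np.radians(lean); zb=np.cos(th)*Z-np.sin(th)*n; yb=np.cos(th)*n+np.sin(th)*Z
    F=W0+s*tw+out*n+fz*Z; return F+340*zb, Rzy(-zb,yb)
E
python3 - <<'E'
from h import *
print("turn+shift upright over spot:");p,R=boardtcp(-12,110,0,140);print(p.round(0));plan(p,R)
p,R=boardtcp(-12,75,18,40);print(p.round(0))
print("sill things",onz("side",415,92,130).round(0),onz("side",282,75,130).round(0))
s=r.snapshot("side")[:,:,::-1];t=r.snapshot("top")[:,:,::-1]
c=np.zeros((400,800,3),np.uint8)
c[:,:400]=cv2.resize(s[100:400,200:500],(400,400));c[:,400:]=cv2.resize(t[90:290,120:320],(400,400));cv2.imwrite("pics/c4.png",c)
E
```

```text
turn+shift upright over spot:
[ 480. -262.  480.]
turn [  0.08   0.13 -10.72] shift [  -7.5 -513.5   15.3] tcp [496.3 251.7 495.3] clock 6.6
[ 474. -401.  363.]
sill things [ 227. -756.  130.] [ 787. -803.  130.]
```

View pics/c4.png

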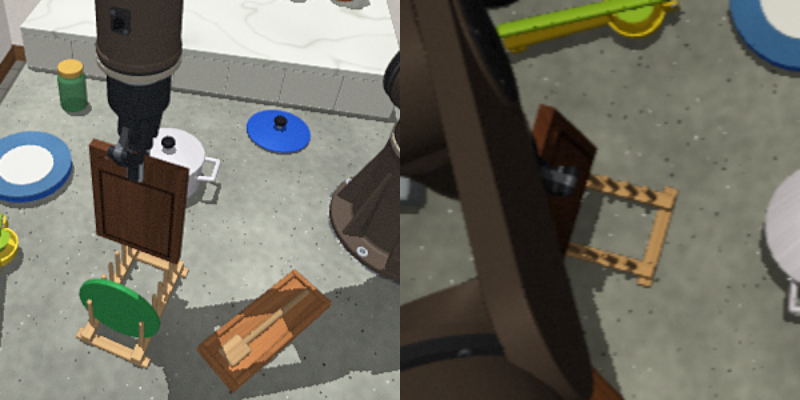

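The board is clear of the rack and held upright, and the saucer and rack have not moved.

Call:
carry_out(
  motion=[0,0,-3,0,0,0,255,0,0,-4,0,0,0,255,0,0,-3.7,0,-10,0,255,0,0,0,0,-20,0,255,0,0,0,0,-35,0,255,0,0,0,0,-40,0,255,0,0,0,-1,-40,0,255,0,0,0,-1,-40,0,255,0,0,0,-1,-40,0,255,0,0,0,-1,-40,0,255,0,0,0,-1,-40,0,255,0,0,0,-1,-40,0,255,0,0,0,-1,-40,0,255,0,0,0,-1,-40,0,255,0,0,0,0,-35,0,255,0,0,0,0,-28,0,255,0,0,0,0,-20,0,255,0,0,0,0,-10,0,255,0,0,0,0,-5,0,255,0,0,0,0,0,0,255],
)

```text
clock: 8.7
tcp_pos: [479.1, -271.0, 493.2]
ee_rot: [0.023, 1.0, 0.0, -0.0]
ft_force: [-0.3, 0.7, -1.4]
finger_gap: 13.8
grasp_force: 59.0
```

Run:
```python
from h import *
print(r.get_obs()["joint_positions"].round(2))
p,R=boardtcp(-12,75,18,40);plan(p,R)
p,R=boardtcp(-12,75,18,8);print(p);plan(p,R)
```

```text
[-0.57  0.26  1.71  0.    1.17 -2.09]
turn [-17.97  -0.04  -0.05] shift [  -0.6 -164.3   83.1] tcp [ 479.1 -271.   493.2] clock 8.7
[ 473.62274942 -401.47880898  331.35921554]
turn [-17.97  -0.04  -0.05] shift [  -0.6 -174.2  113.5] tcp [ 479.1 -271.   493.2] clock 8.7
```

Call:
carry_out(
  motion=[-2,0,0,0,0,0,255,-4,0,0,0,0,0,255,-4,0,0,0,0,0,255,-4,0,0,0,0,0,255,-4,0,0,0,0,0,255,0,0,0,0,-10,4,255,0,0,0,0,-20,10,255,0,0,0,0,-25,13,255,0,0,0,0,-25,13,255,0,0,0,0,-25,13,255,0,0,0,0,-25,13,255,0,0,0,0,-20,10,255,0,0,0,0,-14,7,255,0,0,0,0,0,0,255,0,0,0,0,0,0,255],
)

```text
clock: 10.2
tcp_pos: [473.1, -401.2, 364.1]
ee_rot: [0.023, 0.987, 0.156, 0.004]
ft_force: [0.6, -0.2, -2.3]
finger_gap: 13.9
grasp_force: 59.2
```

Run:
```python
from h import *
for o,z in((75,8),(49,5),(49,2.3)):
    p,R=boardtcp(-12,o,18,z);plan(p,R)
s=r.snapshot("side")[:,:,::-1];t=r.snapshot("top")[:,:,::-1]
c=np.zeros((450,800,3),np.uint8)
c[:,:450]=cv2.resize(s[60:260,230:430],(450,450));c[:,450:]=cv2.resize(t[100:325,310:485],(350,450));cv2.imwrite("pics/c5.png",c)
```

```text
turn [ 0.   -0.   -0.03] shift [ -0.5 -10.4  31.1] tcp [ 473.1 -401.2  364.1] clock 10.2
turn [ 0.   -0.   -0.03] shift [ -0.5 -36.   25.9] tcp [ 473.1 -401.2  364.1] clock 10.2
turn [ 0.   -0.   -0.03] shift [ -0.5 -36.9  28.4] tcp [ 473.1 -401.2  364.1] clock 10.2
```

View pics/c5.png

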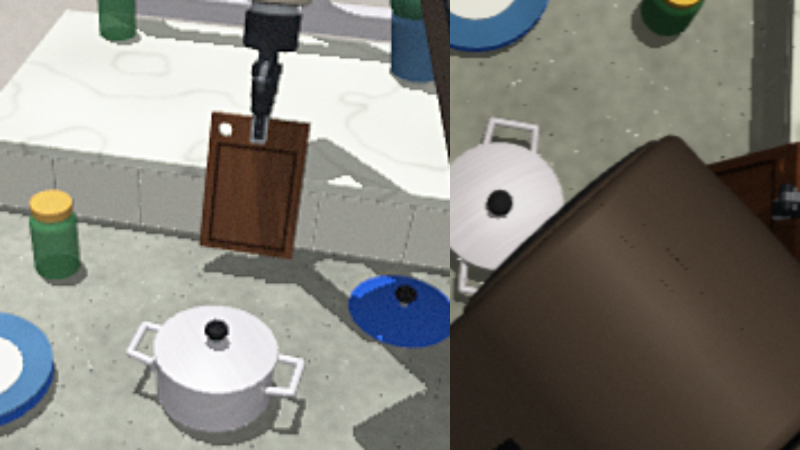

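The board is held tilted just short of the splashback, foot near side-view px (340,170). The pot and the other items have not moved.

Call:
carry_out(
  motion=[0,0,0,-0.5,-2,6,255,0,0,0,0,-3,9,255,0,0,0,0,-3,9,255,0,0,0,0,-2,6,255,0,0,0,0,0,0,255,0,0,0,0,-5,-1.6,255,0,0,0,0,-5,-1.6,255,0,0,0,0,-4,-1.3,255,0,0,0,0,-3,-1,255,0,0,0,0,-2,-0.6,255,0,0,0,0,0,0,255],
)

```text
clock: 11.4
tcp_pos: [472.5, -421.8, 332.4]
ee_rot: [0.023, 0.987, 0.156, 0.004]
ft_force: [-0.3, -0.1, -3.2]
finger_gap: 14.0
grasp_force: 59.3
```

Run:
```python
from h import *
p,R=boardtcp(-12,49,18,2.3);plan(p,R);print(r.get_obs()["ft_force"].round(2))
```

```text
turn [-0.01  0.02 -0.04] shift [-0.2 -7.4  4.7] tcp [ 472.5 -421.8  332.4] clock 11.4
[-0.3  -0.05 -3.19]
```

Call:
carry_out(
  motion=[0,0,0,0,-1.2,3.8,255,0,0,0,0,-1.9,-0.6,255,0,0,0,0,-1.9,-0.6,255,0,0,0,0,0,0,255],
)

```text
clock: 11.8
tcp_pos: [472.5, -425.7, 328.4]
ee_rot: [0.023, 0.987, 0.156, 0.004]
ft_force: [0.4, 0.8, -1.9]
finger_gap: 14.5
grasp_force: 59.3
```

Call:
carry_out(
  motion=[0,0,0,0,-1,-0.3,255,0,0,0,0,-0.5,-0.2,255,0,0,0,0,0,0,255],
)

```text
clock: 12.1
tcp_pos: [472.4, -427.1, 328.4]
ee_rot: [0.023, 0.987, 0.156, 0.004]
ft_force: [-0.4, 0.0, -2.4]
finger_gap: 14.2
grasp_force: 59.2
```

Call:
carry_out(
  motion=[0,0,0,0,-1,-0.3,255,0,0,0,0,0,0,255],
)

```text
clock: 12.3
tcp_pos: [472.3, -428.2, 328.4]
ee_rot: [0.023, 0.987, 0.156, 0.004]
ft_force: [0.7, -0.6, -2.8]
finger_gap: 13.8
grasp_force: 59.2
```

Call:
carry_out(
  motion=[0,0,0,0,-1,-0.3,255,0,0,0,0,-1,-0.3,255,0,0,0,0,0,0,255],
)

```text
clock: 12.6
tcp_pos: [472.2, -429.5, 328.2]
ee_rot: [0.023, 0.987, 0.157, 0.003]
ft_force: [0.9, 6.7, -0.6]
finger_gap: 14.2
grasp_force: 59.4
```

Call:
carry_out(
  motion=[0,0,0,0,-1,-0.3,255,0,0,0,0,0,0,255],
)

```text
clock: 12.8
tcp_pos: [472.2, -430.0, 328.1]
ee_rot: [0.023, 0.987, 0.158, 0.003]
ft_force: [2.3, 11.0, -0.6]
finger_gap: 14.2
grasp_force: 59.4
```

Call:
carry_out(
  motion=[0,0,0,0,-1,-0.3,255,0,0,0,0,0,0,255],
)

```text
clock: 13.0
tcp_pos: [472.3, -430.5, 328.0]
ee_rot: [0.023, 0.987, 0.159, 0.003]
ft_force: [4.2, 15.0, 0.1]
finger_gap: 14.4
grasp_force: 59.5
```

Call:
carry_out(
  motion=[0,0,0,0,1.9,0.6,255,0,0,0,0,-0.3,1,255,0,0,0,0,-0.3,1,255,0,0,0,0,0,0,255],
)

```text
clock: 13.4
tcp_pos: [472.3, -429.2, 326.4]
ee_rot: [0.023, 0.987, 0.158, 0.003]
ft_force: [1.2, 11.0, 5.1]
finger_gap: 14.1
grasp_force: 60.6
```

Call:
carry_out(
  motion=[0,0,0,0,-0.3,1,255,0,0,0,0,0,0,255],
)

```text
clock: 13.6
tcp_pos: [472.2, -429.1, 325.5]
ee_rot: [0.023, 0.987, 0.158, 0.003]
ft_force: [1.0, 10.9, 7.1]
finger_gap: 14.0
grasp_force: 60.8
```

Call:
carry_out(
  motion=[0,0,0,0,-0.3,1,255,0,0,0,0,0,0,255],
)

```text
clock: 13.8
tcp_pos: [472.3, -429.0, 325.0]
ee_rot: [0.023, 0.987, 0.158, 0.004]
ft_force: [-1.3, 12.0, 14.9]
finger_gap: 14.4
grasp_force: 61.7
```

Call:
carry_out(
  motion=[0,0,0,0,0.6,-0.4,255,0,0,0,0,0,0,205,0,0,0,0,0,0,195,0,0,0,0,0,0,180,0,0,0,0,0,0,160,0,0,0,0,0,0,150,0,0,0,0,0,0,150],
)

```text
clock: 14.5
tcp_pos: [472.2, -429.8, 324.7]
ee_rot: [0.023, 0.987, 0.156, 0.004]
ft_force: [-0.3, 0.4, 0.2]
finger_gap: 35.1
grasp_force: 0.0
```

Run:
```python
from h import *
print(r.get_obs()["ft_force"].round(2))
s=r.snapshot("side")[:,:,::-1]
cv2.imwrite("pics/c6.png",cv2.resize(s[80:230,250:430],(720,600)))
```

```text
[-0.27  0.38  0.17]
```

View pics/c6.png

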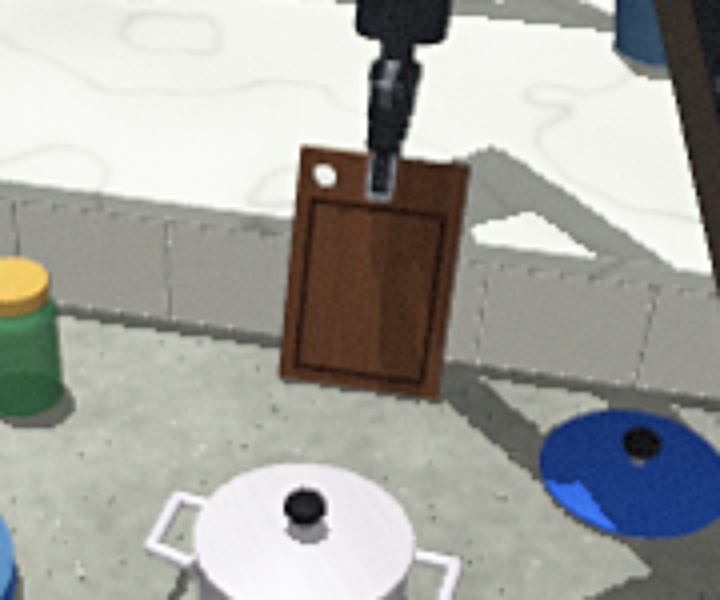

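The board now stands free against the splashback, foot edge at about side px (320–360,176). The fingers are open on either side of its top edge.

Call:
carry_out(
  motion=[0,0,0,0,0,-5,150,0,0,0,0,0,-10,150,0,0,0,0,0,-15,150,0,0,0,0,0,-20,150,0,0,0,0,0,-25,150,0,0,0,0,0,-25,150,0,0,0,0,0,-20,120,0,0,0,0,0,-15,80,0,0,0,0,0,-5,0,0,0,0,0,0,0,0],
)

```text
clock: 15.55
tcp_pos: [470.1, -473.2, 458.7]
ee_rot: [0.023, 0.988, 0.156, 0.004]
ft_force: [-0.1, -0.1, 0.7]
finger_gap: 84.2
grasp_force: 0.0
```

```bash
cat >> h.py <<'E'
def pushtcp(P,d,tz,phi=30,L=166):
    f=np.radians(phi); zt=-np.cos(f)*Z-np.sin(f)*n
    tip=np.array([P[0],P[1],0])+d*n+tz*Z
    return tip-L*zt, Rzy(zt,tw)
E
python3 - <<'E'
from h import *
P=(488.5,-41.5)
for d,z in((96,250),(88,16)):
    p,R=pushtcp(P,d,z);print(p.round(0),R.as_quat().round(3));plan(p,R)
print("rack ends",[onz("top",*q,24).round(0).tolist() for q in((258,184),(246,232))])
c=r.get_obs();print(c["joint_positions"].round(2))
R1=Rzy(-Z,tw);print("yaw only",(Ro.from_quat(c["ee_rot"]).inv()*R1).as_rotvec(degrees=True).round(1))
E
```

```text
[497. 137. 394.] [ 0.699  0.667 -0.187  0.179]
turn [ 37.48 -37.4   84.19] shift [ 561.7   -1.6 -249.3] tcp [ 470.1 -473.2  458.7] clock 15.55
[496. 129. 160.] [ 0.699  0.667 -0.187  0.179]
turn [ 37.48 -37.4   84.19] shift [671.7  -1.6 -42.6] tcp [ 470.1 -473.2  458.7] clock 15.55
rack ends [[538.0, 153.0, 24.0], [415.0, 178.0, 24.0]]
[-0.89  0.53  1.39  0.21  1.46 -2.47]
yaw only [ 14.1 -14.   89.2]
```

Call:
carry_out(
  motion=[0,0,0,0,15,0,0,0,0,0,0,30,8,0,0,0,0,0,38,12,0,0,0,0,0,38,12,0,0,0,0,0,38,12,0,0,0,0,0,38,12,0,0,0,0,0,38,12,0,0,0,0,0,38,12,0,0,0,0,0,38,12,0,0,0,0,0,25,8,0,0,0,0,0,15,5,0,0,0,0,0,5,0,0,0,0,0,0,0,0],
)

```text
schema error: expected a multiple of 7 numbers
```

Call:
carry_out(
  motion=[2.68,-2.67,6.01,0,0,0,0,2.68,-2.67,6.01,0,0,0,0,2.68,-2.67,6.01,0,0,0,0,2.68,-2.67,6.01,0,0,0,0,2.68,-2.67,6.01,0,0,0,0,2.68,-2.67,6.01,0,0,0,0,2.68,-2.67,6.01,0,0,0,0,2.68,-2.67,6.01,0,0,0,0,2.68,-2.67,6.01,0,0,0,0,2.68,-2.67,6.01,0,0,0,0,2.68,-2.67,6.01,0,0,0,0,2.68,-2.67,6.01,0,0,0,0,2.68,-2.67,6.01,0,0,0,0,2.68,-2.67,6.01,0,0,0,0,0,0,0,0,0,0,0],
)

```text
clock: 17.05
tcp_pos: [470.5, -472.0, 456.6]
ee_rot: [0.699, 0.667, -0.188, 0.177]
ft_force: [0.4, 1.0, 0.1]
finger_gap: 85.4
grasp_force: 0.0
```

Run:
```python
from h import *
P=(488.5,-41.5)
for d,z in((94,200),(90,16)):
    p,R=pushtcp(P,d,z);print(p.round(0));plan(p,R)
print(r.get_obs()["joint_positions"].round(2))
```

```text
[497. 135. 344.]
turn [-0.14 -0.06  0.05] shift [ 582.9   -1.9 -206.2] tcp [ 470.5 -472.   456.6] clock 17.05
[496. 131. 160.]
turn [-0.14 -0.06  0.05] shift [671.4  -1.9 -44.9] tcp [ 470.5 -472.   456.6] clock 17.05
[-0.72  0.39  1.68 -0.57  0.82 -0.33]
```

Call:
carry_out(
  motion=[0,0,0,12,0,-4,0,0,0,0,25,0,-9,0,0,0,0,38,0,-13.5,0,0,0,0,40,0,-14,0,0,0,0,40,0,-14,0,0,0,0,40,0,-14,0,0,0,0,40,0,-14,0,0,0,0,40,0,-14,0,0,0,0,40,0,-14,0,0,0,0,40,0,-14,0,0,0,0,40,0,-14,0,0,0,0,40,0,-14,0,0,0,0,40,0,-14,0,0,0,0,40,0,-14,0,0,0,0,38,-1,-14,0,0,0,0,20,-1,-8,0,0,0,0,10,0,-4,0,0,0,0,0,0,0,0],
)

```text
clock: 18.85
tcp_pos: [495.1, 135.7, 345.4]
ee_rot: [0.697, 0.669, -0.187, 0.177]
ft_force: [-0.5, -0.6, 0.5]
finger_gap: 85.3
grasp_force: 0.0
```

Run:
```python
from h import *
P=(488.5,-41.5)
for d,z in((94,60),(90,16)):
    p,R=pushtcp(P,d,z);plan(p,R)
print(r.get_obs()["joint_positions"].round(2))
```

```text
turn [-0.06 -0.11  0.32] shift [ 70.5   1.6 122.8] tcp [495.1 135.7 345.4] clock 18.85
turn [-0.06 -0.11  0.32] shift [ 89.1   1.6 162.9] tcp [495.1 135.7 345.4] clock 18.85
[ 0.38  0.45  1.91 -0.54  1.09  0.75]
```

Now lower down behind the pot.

Call:
carry_out(
  motion=[0,0,0,10,0.6,18,0,0,0,0,15,1,26,0,0,0,0,15,0,26,0,0,0,0,15,0,26,0,0,0,0,15,0,26,0,0,0,0,10,0,20,0,0,0,0,4,0,10,0,0,0,0,2,0,5,0,0,0,0,0,0,0,0],
)

```text
clock: 19.75
tcp_pos: [496.7, 130.2, 166.9]
ee_rot: [0.698, 0.668, -0.188, 0.178]
ft_force: [0.3, -0.3, 0.3]
finger_gap: 85.0
grasp_force: 0.0
```

Run:
```python
from h import *
P=(488.5,-41.5)
p,R=pushtcp(P,90,16);plan(p,R);p,R=pushtcp(P,71.3,16);plan(p,R)
o=r.get_obs();print(o["joint_positions"].round(2),o["ft_force"].round(1))
s=r.snapshot("side")[:,:,::-1];t=r.snapshot("top")[:,:,::-1]
c=np.zeros((400,800,3),np.uint8)
c[:,:400]=cv2.resize(s[110:310,230:430],(400,400));c[:,400:]=cv2.resize(t[100:300,250:450],(400,400));cv2.imwrite("pics/c7.png",c)
```

```text
turn [-0.09 -0.05  0.09] shift [ 4.5 -0.3  5.7] tcp [496.7 130.2 166.9] clock 19.75
turn [-0.09 -0.05  0.09] shift [-11.7  -0.3  15. ] tcp [496.7 130.2 166.9] clock 19.75
[ 0.37  0.74  1.99 -0.7   0.78  1.02] [ 0.3 -0.3  0.3]
```

View pics/c7.png

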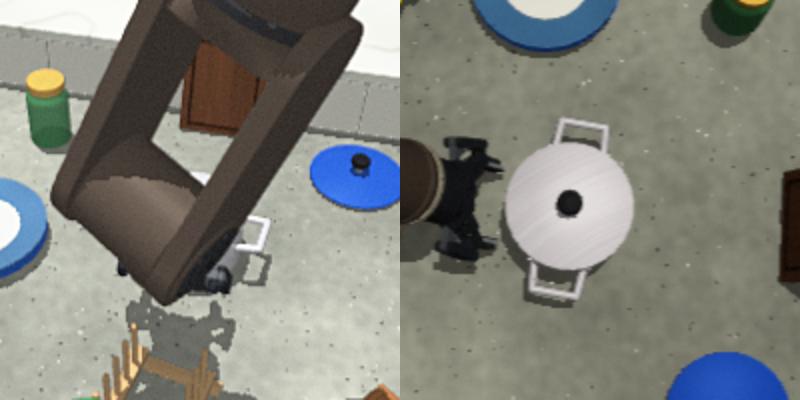

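Top crop: the fingers sit symmetrically behind the pot, with tips about 12 mm short of it and clear of the lid. The board stands undisturbed at the wall.

Call:
carry_out(
  motion=[0,0,0,2,0,3.5,0,0,0,0,-5.2,0,3,0,0,0,0,-5.2,0,3,0,0,0,0,-2.6,0,1.5,0,0,0,0,-2.6,0,1.5,0,0,0,0,-2.6,0,1.5,0,0,0,0,-2.6,0,1.5,0,0,0,0,-4,0,2.3,0,0,0,0,-5.2,0,3,0,0,0,0,-5.2,0,3,0,0,0,0,-5.2,0,3,0,0,0,0,-5.2,0,3,0,0,0,0,-5.2,0,3,0,0,0,0,-5.2,0,3,0,0,0,0,-5.2,0,3,0,0,0,0,-5.2,0,3,0,0,0,0,-4,0,2.3,0,0,0,0,-2.6,0,1.5,0,0,0,0,0,0,0,0],
)

```text
clock: 21.75
tcp_pos: [492.8, 46.2, 162.7]
ee_rot: [0.698, 0.667, -0.188, 0.178]
ft_force: [0.6, 0.3, -0.1]
finger_gap: 85.3
grasp_force: 0.4
```

```bash
cat >> h.py <<'E'
def potmeas():
    t=r.snapshot("top")[:,:,::-1].copy()
    m=((t.min(2)>120)&(np.ptp(t,2)<40)).astype(np.uint8);m[:,:290]=0;m[:,452:]=0;m[:140]=0;m[290:]=0
    c=max(cv2.findContours(cv2.morphologyEx(m,cv2.MORPH_OPEN,np.ones((15,15))),0,1)[0],key=cv2.contourArea)
    (x,y),rad=cv2.minEnclosingCircle(c);P=onz("top",x,y,85)
    k=(t.max(2)<60).astype(np.uint8);k[:int(y)-12]=0;k[int(y)+12:]=0;k[:,:int(x)-12]=0;k[:,int(x)+12:]=0
    M=cv2.moments(k,True);kn=onz("top",M["m10"]/M["m00"],M["m01"]/M["m00"],118) if M["m00"] else None
    print("pot",round(x,1),round(y,1),round(rad,1),P.round(1),"knob",kn);return t
E
python3 - <<'E'
from h import *
o=r.get_obs();print(o["ft_force"].round(1),o["tcp_pos"].round(1),o["clock"])
t=potmeas();print("board foot est",onz("top",440,214,5).round(0))
c=cv2.resize(t[100:300,250:516],(798,600));cv2.imwrite("pics/c8.png",c)
E
```

```text
[ 0.6  0.3 -0.1] [492.8  46.2 162.7] 21.75
pot 360.9 204.0 34.1 [ 485.5 -104.5   85. ] knob [ 484.98318502 -100.85105318  118.        ]
board foot est [ 475. -311.    5.]
```

View pics/c8.png

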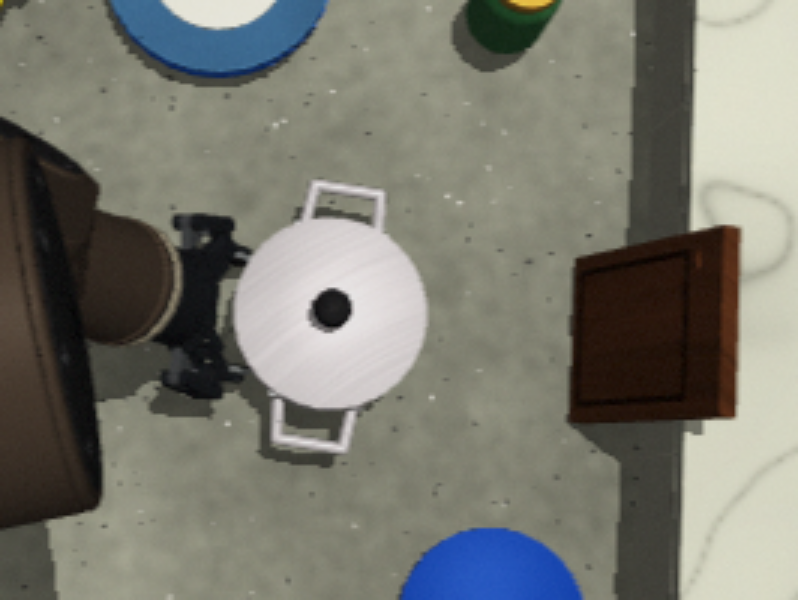

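The pot slides straight, with the handles still along the wall and the lid seated. The board's foot edge is centred at px (441,213), roughly in line with the pot.

Call:
carry_out(
  motion=[0,0,0,-2.6,0,1.5,0,0,0,0,-5.2,0,3,0,0,0,0,-5.2,0,3,0,0,0,0,-5.2,0,3,0,0,0,0,-5.2,0,3,0,0,0,0,-5.2,0,3,0,0,0,0,-5.2,0,3,0,0,0,0,-5.2,0,3,0,0,0,0,-5.2,0,3,0,0,0,0,-5.2,0,3,0,0,0,0,-5.2,0,3,0,0,0,0,-5.2,0,3,0,0,0,0,-5.2,0,3,0,0,0,0,-5.2,0,3,0,0,0,0,-5.2,0,3,0,0,0,0,-5.2,0,3,0,0,0,0,-5.2,0,3,0,0,0,0,-5.2,0,3,0,0,0,0,-3.5,0,2,0,0,0,0,-1.7,0,1,0],
)

```text
clock: 23.8
tcp_pos: [487.8, -64.7, 162.6]
ee_rot: [0.698, 0.667, -0.187, 0.178]
ft_force: [-0.3, 4.8, 1.1]
finger_gap: 85.3
grasp_force: 2.4
```

Run:
```python
from h import *
o=r.get_obs();print(o["ft_force"].round(1),o["tcp_pos"].round(1),o["clock"])
t=potmeas();cv2.imwrite("pics/c9.png",t)
h=cv2.cvtColor(t,cv2.COLOR_BGR2HSV)
m=((t[...,2].astype(int)-t[...,0]>15)&(t[...,2]<130)&(t[...,2]>30)&(h[...,0]<12)).astype(np.uint8);m[:,:425]=0;m[:160]=0;m[260:]=0;m[:,505:]=0
c=max(cv2.findContours(cv2.morphologyEx(m,cv2.MORPH_CLOSE,np.ones((5,5))),0,1)[0],key=cv2.contourArea)
q=cv2.approxPolyDP(c,4,True)[:,0];print(q.tolist())
for p in q: print(p,onz("top",*p,5).round(0),onz("top",*p,190).round(0))
```

```text
[-0.3  4.8  1.1] [487.8 -64.7 162.6] 23.8
pot 405.1 182.6 60.7 [ 540.1 -210.1   85. ] knob None
[[495, 176], [442, 188], [441, 240], [494, 238]]
[495 176] [ 576. -452.    5.] [ 542. -392.  190.]
[442 188] [ 542. -316.    5.] [ 513. -275.  190.]
[441 240] [ 409. -313.    5.] [ 399. -272.  190.]
[494 238] [ 417. -445.    5.] [ 406. -386.  190.]
```

Call:
carry_out(
  motion=[0,0,0,-2.6,0,1.5,0,0,0,0,-2.6,0,1.5,0,0,0,0,-2.6,0,1.5,0,0,0,0,-2.6,0,1.5,0,0,0,0,-2.6,0,1.5,0,0,0,0,-1.7,0,1,0,0,0,0,-1.7,0,1,0],
)

```text
clock: 24.55
tcp_pos: [487.0, -83.2, 162.5]
ee_rot: [0.698, 0.668, -0.187, 0.178]
ft_force: [1.3, 5.4, 1.7]
finger_gap: 85.4
grasp_force: 2.5
```

Call:
carry_out(
  motion=[0,0,0,-0.9,0,0.5,0,0,0,0,-0.9,0,0.5,0],
)

```text
clock: 24.75
tcp_pos: [486.9, -85.2, 162.6]
ee_rot: [0.698, 0.668, -0.187, 0.178]
ft_force: [0.5, 5.7, 1.8]
finger_gap: 85.2
grasp_force: 2.4
```

Call:
carry_out(
  motion=[0,0,0,-0.9,0,0.5,0,0,0,0,-0.9,0,0.5,0],
)

```text
clock: 24.95
tcp_pos: [486.8, -87.2, 162.6]
ee_rot: [0.698, 0.668, -0.187, 0.178]
ft_force: [0.2, 4.2, 0.6]
finger_gap: 85.4
grasp_force: 2.3
```

Run:
```python
from h import *
t=potmeas();s=r.snapshot("side")[:,:,::-1]
c=np.zeros((600,800,3),np.uint8)
c[:,:400]=cv2.resize(t[140:290,360:460],(400,600));c[:,400:]=cv2.resize(s[100:280,260:380],(400,600));cv2.imwrite("pics/c10.png",c)
```

```text
pot 410.8 185.6 58.6 [ 533.2 -223.7   85. ] knob None
```

View pics/c10.png

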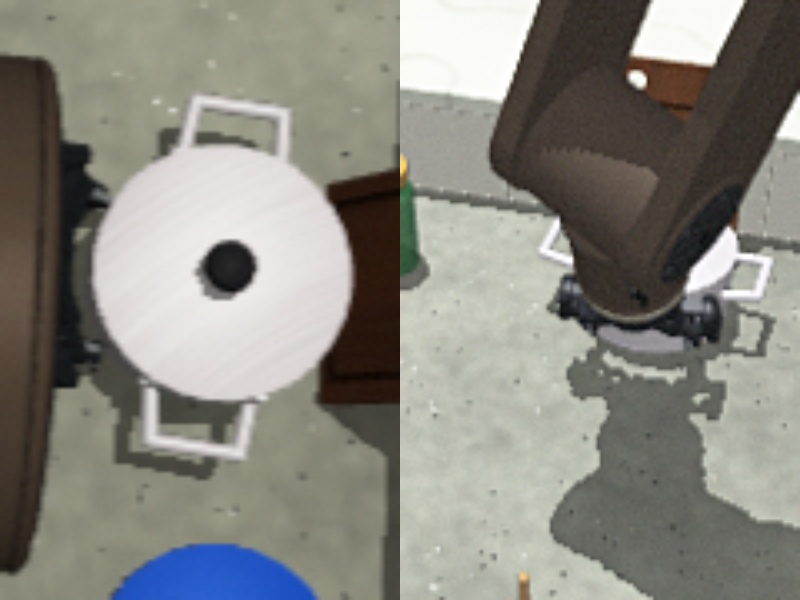

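The lid disc centre is at top px (415.5,208), which puts the pot within about 4 mm of the board's foot and centred on it. The lid is seated.

Call:
carry_out(
  motion=[0,0,0,-0.9,0,0.5,0,0,0,0,-0.9,0,0.5,0],
)

```text
clock: 25.25
tcp_pos: [486.7, -89.4, 162.6]
ee_rot: [0.698, 0.668, -0.187, 0.178]
ft_force: [0.4, 3.9, 0.7]
finger_gap: 85.9
grasp_force: 2.2
```

Call:
carry_out(
  motion=[0,0,0,-0.9,0,0.5,0,0,0,0,-0.9,0,0.5,0],
)

```text
clock: 25.45
tcp_pos: [486.6, -91.4, 162.6]
ee_rot: [0.698, 0.668, -0.187, 0.178]
ft_force: [1.0, 7.0, 1.5]
finger_gap: 85.8
grasp_force: 3.1
```

Call:
carry_out(
  motion=[0,0,0,-0.9,0,0.5,0,0,0,0,0,0,0,0],
)

```text
clock: 25.65
tcp_pos: [486.5, -92.5, 162.7]
ee_rot: [0.698, 0.668, -0.187, 0.178]
ft_force: [0.5, 5.4, 0.2]
finger_gap: 85.8
grasp_force: 2.5
```

Call:
carry_out(
  motion=[0,0,0,-0.9,0,0.5,0,0,0,0,-0.9,0,0.5,0],
)

```text
clock: 25.85
tcp_pos: [486.5, -94.4, 162.7]
ee_rot: [0.698, 0.668, -0.187, 0.178]
ft_force: [0.4, 7.2, 1.5]
finger_gap: 85.2
grasp_force: 3.0
```

Call:
carry_out(
  motion=[0,0,0,-0.9,0,0.5,0,0,0,0,-0.9,0,0.5,0],
)

```text
clock: 26.05
tcp_pos: [486.4, -96.5, 162.7]
ee_rot: [0.698, 0.668, -0.187, 0.178]
ft_force: [0.4, 7.2, 1.3]
finger_gap: 85.1
grasp_force: 2.9
```

Run:
```python
from h import *
t=r.snapshot("top")[:,:,::-1].copy();s=r.snapshot("side")[:,:,::-1]
# lid disc from right half contour points (left part of mask is clean of sill)
m=((t.min(2)>120)&(np.ptp(t,2)<40)).astype(np.uint8);m[:,460:]=0;m[:,:360]=0;m[:170]=0;m[250:]=0
n_,L,S,_=cv2.connectedComponentsWithStats(cv2.erode(m,np.ones((3,3))));l=L[212,420]
M=(L==l).astype(np.uint8);M=cv2.dilate(cv2.morphologyEx(M,cv2.MORPH_OPEN,np.ones((15,15))),np.ones((3,3)))
c=max(cv2.findContours(M,0,1)[0],key=cv2.contourArea);(x,y),ra=cv2.minEnclosingCircle(c);print(x,y,ra,onz("top",x,y,85).round(1))
h=cv2.cvtColor(t,cv2.COLOR_BGR2HSV)
b=((t[...,2].astype(int)-t[...,0]>15)&(t[...,2]<130)&(t[...,2]>30)&(h[...,0]<12)).astype(np.uint8);b[:,:425]=0;b[:160]=0;b[260:]=0;b[:,505:]=0
c=max(cv2.findContours(cv2.morphologyEx(b,cv2.MORPH_CLOSE,np.ones((5,5))),0,1)[0],key=cv2.contourArea);print(cv2.approxPolyDP(c,4,True)[:,0].tolist())
```

```text
319.5 199.5 376.6703796386719 [494.1  -4.9  85. ]
[[495, 176], [445, 186], [452, 215], [443, 240], [493, 238]]
```

The board's foot edge moved about 2 px towards the wall and the push force rose, so the pot is touching. I'll back away.

Call:
carry_out(
  motion=[0,0,0,1.7,0,-1,0,0,0,0,4,0,-2.3,0,0,0,0,9,0,-5,0,0,0,0,17,0,-10,0,0,0,0,17,0,-10,0,0,0,0,17,0,-10,0,0,0,0,17,0,-10,0,0,0,0,9,0,-15,0,0,0,0,0,0,-30,0,0,0,0,0,0,-40,0,0,0,0,0,0,-40,0,0,0,0,0,0,-40,0,0,0,0,0,0,-20,0,0,0,0,0,0,0,0,0,0,0,0,0,0,0],
)

```text
clock: 27.65
tcp_pos: [495.1, 99.7, 319.0]
ee_rot: [0.698, 0.668, -0.187, 0.178]
ft_force: [0.5, 0.9, -0.9]
finger_gap: 85.1
grasp_force: 0.0
```

Run:
```python
from h import *
t=r.snapshot("top")[:,:,::-1];s=r.snapshot("side")[:,:,::-1]
c=np.zeros((600,800,3),np.uint8)
c[:,:500]=cv2.resize(t[110:290,350:500],(500,600));c[:,500:]=cv2.resize(s[80:280,270:370],(300,600));cv2.imwrite("pics/c11.png",c)
```

```text
(no output)
```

View pics/c11.png

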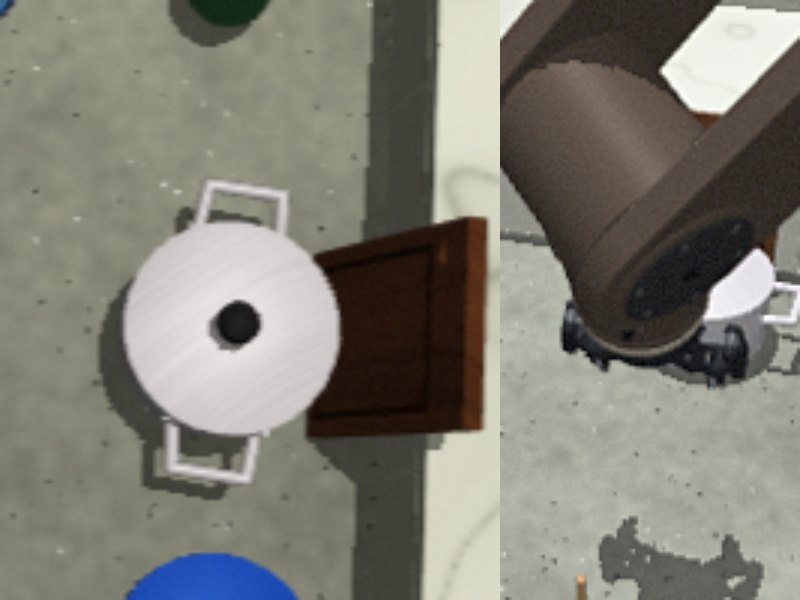

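In the last picture the pot touches the board's foot near its middle. The handles run along the wall, the lid is seated, and the board leans squarely.

```bash
python3 -c "
from h import *
print(onz('top',419.6,208.4,85).round(0),onz('top',445.1,186.5,5).round(0),onz('top',442.4,241,5).round(0))
print(r.sign_off())"
```

```text
[ 479. -245.   85.] [ 546. -324.    5.] [ 407. -316.    5.]
the job is handed in; nothing more can be done
None
```

The job is handed in at about 28 s on the robot's clock; sign-off returned no verdict. The board leans squarely on the splashback with its foot roughly 4 cm out, and the pot touches it near the middle with its lid on and its handles along the wall.

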